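# Jack the compressor frame and gauge the gap under its foot

## Robot

A 7-joint arm with a two-finger parallel gripper is mounted at the origin on the work surface. World frame = base frame: x ahead of the robot, y to its left, z up, the work surface at z = 0. Lengths are in m, angles in rad, forces in N, time in s.
With the tool pointing down it reaches from about 0.35 to 0.9 m from the base axis. Payload 8.1 kg.
Tool frame: the origin (TCP) lies at the very end of the fingers, on their centre line; the grasp point (between the pads) lies 19 mm behind it (grip_point_offset is the distance from the TCP to the grasp point, in m); z points along the fingers, y is the line along which they close (so a half turn about z gives the same grasp; the last joint's range is limited). The gripper opens to 85 mm and grips with 20 to 120 N. Pads are 22 mm wide; open, the fingers measure 114 mm over their backs; the gripper's body (76 mm by 85 mm) begins 54 mm behind the grasp point. The pads swing forward as they close: fully open they stand 13 mm farther back than shut.
Start: joints at [-0.103, 0.434, 0.025, 1.573, -0.012, 1.134, -0.075], TCP at [0.625, -0, 0.231] pointing down, gripper open.
Joint ranges: [-2.62, 2.62], [-0.44, 2.09], [-1.27, 1.32], [0.08, 2.57], [-1.32, 4.46], [0.12, 2], [-2.74, 2.74]. Speed limits (rad/s): [2.22, 2.22, 3.01, 3.01, 3.14, 3.14, 3.14].

## Interface

Orientations are given as a unit quaternion [w, x, y, z].
In Python, from workcell import * gives the robot as it stands. The module is installed in compiled form; this text tells all that it offers.
- The arm moves only by the tool jog_arm, never from a script. Its argument "series" is text: rows parted by semicolons, each of 5 numbers parted by spaces: the shift along the tool's x, y, z in mm, then the turn about the tool's z in rad, then the opening, from 0 (shut) to 1 (fully open). In form: dx dy dz twist gripper; .... A call has 1 to 5 rows; each row shifts and turns the commanded pose from where the row before left it, along the tool's axes as they then stand; what a row does not reach is not made up. A row lasts 1/10 s, in which the tool goes at most 50 mm and 8.59 degrees, less where a joint would pass 70% of its speed; a pose out of reach is approached as far as the arm can. A call with a gripper value outside its range is refused whole. The fingers move at their own pace and stop on an object; "grip_force" is the grip in N (left out, the last holds). Time passes only in rows, so rows that do not move let the fingers close. It gives the time, the measured TCP pose, the force, the opening and the grip force at its end, in the units of the state.
- get_state(): the state, without advancing time (a new reading comes with each control period).
- get_image(name): name is "scene" or "side" or "wrist"; returns the picture (420x560x3 uint8, red, green, blue); there is no depth.
- camera_model(name): a dict with "intrinsics" (3x3 intrinsics, pixels), "pose" (4x4, takes a point from camera to world coordinates); the wrist camera has in their place "hand_eye" (4x4, takes a point from camera to tool coordinates, whose origin is the TCP and whose axes are the flange's). Camera axes: x right, y down, z forward; pixel columns grow to the right and rows downward; lengths in m; the calibration is good to about 2 mm. A picture is of the moment at which its call begins: read the wrist's pose just before it. camera_model takes no time and is no camera call.
- sign_off(): hands the job in; it is judged then, once.
The state is a dict: "t": time; "joint_pos": joint angles; "qd": joint speeds; "joint_torque": joint torques, N m; "tcp_pos": TCP position; "eef_rot": TCP orientation; "ft_force": force on the tool from outside, world axes, zero at the start; "moment": the same for the moment, N m; "gripper_width": finger opening in m; "finger_force": force on a finger pad.
Only numpy, scipy, OpenCV 4.12 (cv2) and the standard library are available. Lean on these libraries where they do the work, as an engineer would, in place of code of your own. Each camera call takes 0.05 s, during which the arm holds its last target. There are 200 camera calls.

## Task

Give the toe jack three full strokes, pressing its lever right down and letting it spring right back up each time, so that the foot of the compressor frame is lifted clear. Then take the taper gauge by its grip, lay the blade flat on the sole plate and slide it straight in under the middle of the foot plate until it just drags snugly between the two plates, without forcing it. Finish like that, still gripping the gauge and holding it snug at that depth so that it can be read; leave the other things on the bench where they are.

Things in the scene. Friction and masses are not known exactly. Their poses are not given: they have to be found in the camera images.
- rig: Fixed set: grey hydraulic toe jack (sleeve 68 mm across, 142 tall) and rear pivots of the 270 mm wide grey frame with its black compressor (315 mm high). Origin on the bench right below the middle of the foot plate's front edge. Axes: z up; +y = in under foot and frame, the way the blade goes; the jack stands 150 mm to the -x side, its lever pointing to -y.
- lever_pivot (a point): Pivot of the jack's pump lever, 75 mm above the bench; in the rig's frame at x -150, y -85 mm. Axes as the rig's. The lever turns about this point's x axis.
- lever (a joint): Pump lever angle, rad: 0 = fully up (0.5 above level, pointing along the rig's -y), 0.6 = down on its stop (0.1 below level). A spring brings it back up; pressing it takes about 3 to 12 N at the grip, then a firm stop. A one-way valve keeps the lift: each stroke right down adds 2 mm; the lever must come up to under 0.1 before the next stroke bites.
- lever_grip (a point): Middle of the flat top face of the lever's black rubber grip, 235 mm from the pivot along the lever and 12 mm above its centre line; moves with the lever. The grip is 28 mm wide, 24 thick, 110 long (along the lever). Axes: x across the lever, -y out along it, z out of its top.
- toe (a joint): How far the jack's toe has risen, m: 0 at the start, 0.002 per full stroke, 0.006 after three. The toe lifts the front channel of the compressor frame through a rubber pad.
- foot: Foot plate, plain steel 60 mm wide, 8 thick, sticking out 55 mm to -y from the front channel of the grey compressor frame. Origin: middle of its lower front edge; axes as the rig's. Its underside is the top of the gap, open to -y and the sides: 0.5 to 4 mm at first, about 7.6 to 11.2 mm after three strokes (2.4 each). The jack's rubber pad lets it yield upward about 1 mm per 10 N.
- sole: Sole plate under the foot: fixed plain steel block 60 mm wide (x), reaching from 100 mm in front of the foot's edge (-y) to 55 mm behind it (+y), free room beyond. Origin at its underside, right below the foot's front edge; axes as the rig's.
- sole_top (a point): Point on the sole plate's flat top right below the foot plate's front edge: the lower face of the gap, 26.5 to 30 mm above the bench.
- gauge: Taper gauge, 0.17 kg, lying flat: steel wedge blade 20 mm wide, 150 long, flat below, growing evenly from 3 mm thick at the tip to 15 mm at the grip; grey grip 70 long, 22 wide, 30 tall. Origin under the grip's middle on the flat underside; +x to the tip, z up; blade from 35 to 185 mm. Friction about 0.6: drag in the gap is about 1.3 times the squeeze.
- spanner: Bystander: open-ended spanner, steel, 190 mm long, lying. Origin at the middle of its underside.
- driver: Bystander: screwdriver with black handle, 200 mm long, lying. Origin at the middle of its underside.
- elbow: Bystander: copper pipe elbow, about 60 x 50 x 24 mm, lying. Origin under one leg.
- coupling: Bystander: copper pipe coupling, a short tube 34 mm across and 30 mm tall, on end. Origin at the middle of its underside.
- spray: Bystander: white bottle with black cap, 68 mm across, 190 mm tall, standing. Origin at the middle of its underside.
- carton: Bystander: small cardboard carton 100 x 140 x 70 mm. Origin at the middle of its underside.
- tin: Bystander: round aluminium tin, 72 mm across, 52 mm tall. Origin at the middle of its underside.

How it is judged:
By the outcome, as a careful person would: the job done as asked, in the order asked, and still so for the second after the job is handed in, while the arm keeps its last pose, push and grip.
It also fails if it takes over 72 s, if anything falls off the work surface, if the arm or the gripper's body presses on something with over 40 N, if the wrist force passes 120 N, or if a joint passes its speed limit or range.

## Working session

There is one attempt and no reset: what is moved stays moved. The work goes in short steps, Python scripts to look and compute and a tool call to move; the robot and the scene stay as the last step left them, time stands still between calls to the robot, and variables do not carry over. Pictures are saved under pics/ and viewed, at most 11 in all, crops included, and the job is handed in when it is done.

Besides the shell and the picture viewer there is one more tool, called after "Emit:" as name(argument=value, ...) on one line, values as JSON. jog_arm: Moves the arm, as the interface text tells. Its arguments: {"type":"object","properties":{"series":{"type":"string"},"grip_force":{"type":"number"}},"required":["series"]}

```bash
mkdir -p pics
python3 - <<'E'
from workcell import *
import cv2,numpy as np
s=get_state();print(s)
for n in("scene","side"):
    cv2.imwrite(f"pics/{n}0.png",get_image(n)[:,:,::-1]);c=camera_model(n);print(n,np.round(c["intrinsics"],1),np.round(c["pose"],4))
cv2.imwrite("pics/wrist0.png",get_image("wrist")[:,:,::-1]);print(camera_model("wrist"))
E
```

```text
{'t': 0.0, 'joint_pos': array([-0.10261204,  0.4352134 ,  0.0249853 ,  1.57405378, -0.01159283,
        1.1339924 , -0.0750911 ]), 'qd': array([ 0.00120588,  0.00088683, -0.00211791,  0.00239109,  0.00099436,
        0.00031861,  0.00042993]), 'joint_torque': array([ 8.97134169e-05, -6.70461059e+01,  1.02531374e+00, -3.16203833e+01,
        1.55155628e-02,  1.25530543e-02, -1.11555586e-06]), 'tcp_pos': array([ 6.24521025e-01, -5.65990891e-05,  2.30548813e-01]), 'eef_rot': array([-4.82398490e-04,  7.07126571e-01,  7.07086581e-01, -5.88581957e-04]), 'ft_force': array([-0.56259439, -0.16275345, -1.00003077]), 'moment': array([0.0458948 , 0.03529729, 0.01855827]), 'finger_force': 0.0, 'gripper_width': 0.08550035537072419}
scene [[443.4   0.  284.1]
 [  0.  443.4 202.4]
 [  0.    0.    1. ]] [[-1.7960e-01  7.8080e-01 -5.9840e-01  1.2349e+00]
 [ 9.8370e-01  1.4240e-01 -1.0950e-01  1.3400e-02]
 [-3.0000e-04 -6.0830e-01 -7.9370e-01  1.0853e+00]
 [ 0.0000e+00  0.0000e+00  0.0000e+00  1.0000e+00]]
side [[514.7   0.  275. ]
 [  0.  514.7 213.5]
 [  0.    0.    1. ]] [[ 0.8775 -0.2501  0.4091 -0.1063]
 [-0.4795 -0.4646  0.7445 -1.2191]
 [ 0.0039 -0.8495 -0.5276  0.9455]
 [ 0.      0.      0.      1.    ]]
{'intrinsics': array([[370.52495631,   0.        , 280.88716226],
       [  0.        , 370.52495631, 216.60101668],
       [  0.        ,   0.        ,   1.        ]]), 'hand_eye': array([[-3.96955534e-04, -9.60243912e-01, -2.79162090e-01,
         7.19015753e-02],
       [ 9.99999609e-01, -6.01845333e-04,  6.48236076e-04,
        -2.77257641e-04],
       [-7.90477146e-04, -2.79161723e-01,  9.60243775e-01,
        -1.42365199e-01],
       [ 0.00000000e+00,  0.00000000e+00,  0.00000000e+00,
         1.00000000e+00]])}
```

View pics/scene0.png

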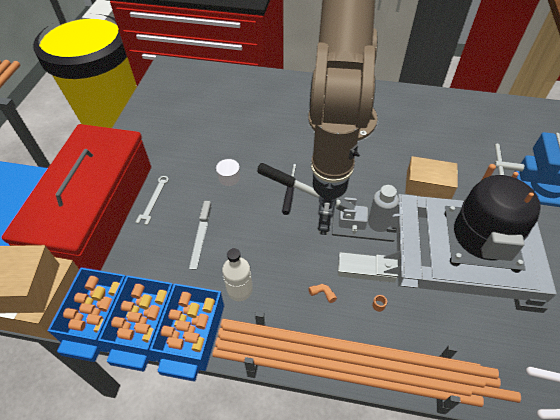

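View pics/side0.png

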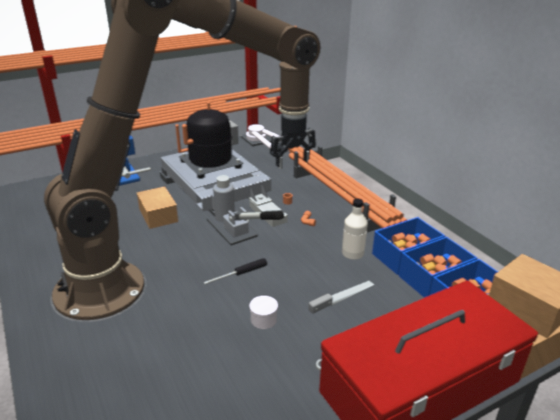

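```bash
cat > h.py <<'E'
from workcell import *
import cv2,json,numpy as np
from scipy.spatial.transform import Rotation as R
def T(s):
    M=np.eye(4);q=s["eef_rot"];M[:3,:3]=R.from_quat([q[1],q[2],q[3],q[0]]).as_matrix();M[:3,3]=s["tcp_pos"];return M
def cam(n,s=None):
    c=camera_model(n);K=np.array(c["intrinsics"])
    return K,(np.array(c["pose"]) if n!="wrist" else T(s)@np.array(c["hand_eye"]))
def ray(c,p):
    K,P=c;d=P[:3,:3]@np.linalg.inv(K)@[p[0],p[1],1];return P[:3,3],d/np.linalg.norm(d)
def plane(c,p,z):
    o,d=ray(c,p);return o+d*(z-o[2])/d[2]
def tri(l):
    A=np.zeros((3,3));b=np.zeros(3)
    for c,p in l:
        o,d=ray(c,p);M=np.eye(3)-np.outer(d,d);A+=M;b+=M@o
    x=np.linalg.solve(A,b);return x,[np.linalg.norm((np.eye(3)-np.outer(d,d))@(x-o)) for o,d in [ray(c,p) for c,p in l]]
def proj(c,X):
    K,P=c;q=K@(P[:3,:3].T@(np.asarray(X)-P[:3,3]));return q[:2]/q[2]
def snap(tag):
    s=get_state();im=get_image("wrist")[:,:,::-1];cv2.imwrite(f"pics/{tag}.png",im)
    json.dump({k:np.asarray(s[k]).tolist() for k in s},open(f"pics/{tag}.json","w"));return s,im
def wc(tag): 
    return cam("wrist",json.load(open(f"pics/{tag}.json")))
E
python3 - <<'E'
from h import *
c=cam("scene");d=cam("side")
for n,p,z in [("solefrontL",(341,253),.03),("solefrontR",(341,272),.03),("jack top",(386,190),.142),("levergrip",(276,175),.15),("gauge tip",(195,268),.003),("grip end",(207,203),.03),("spray",(236,290),0),("driver",(288,200),.02),("elbow",(322,290),0),("coupl",(380,304),.03)]: print(n,plane(c,p,z).round(3))
print(tri([(c,(195,268)),(d,(373,284))]), tri([(c,(207,203)),(d,(312,303))]))
E
```

```text
solefrontL [0.584 0.054 0.03 ]
solefrontR [0.643 0.06  0.03 ]
jack top [0.432 0.15  0.142]
levergrip [ 0.439 -0.155  0.15 ]
gauge tip [ 0.688 -0.337  0.003]
grip end [ 0.483 -0.359  0.03 ]
spray [ 0.731 -0.21   0.   ]
driver [ 0.421 -0.124  0.02 ]
elbow [0.689 0.017 0.   ]
coupl [0.717 0.167 0.03 ]
(array([ 0.68930001, -0.34378932, -0.0032588 ]), [np.float64(0.006603336353891798), np.float64(0.006603336353891721)]) (array([ 0.47879185, -0.36080117,  0.02461445]), [np.float64(0.000361495941265801), np.float64(0.0003614959412658113)])
```

View pics/wrist0.png

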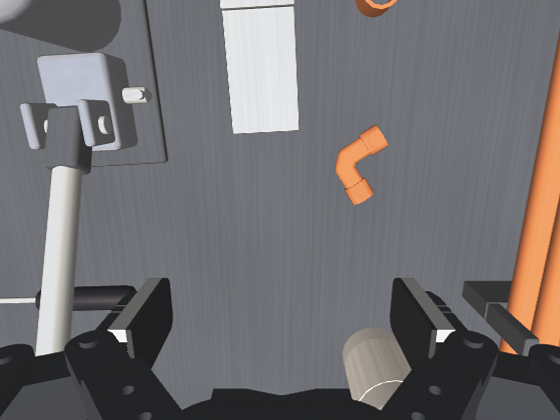

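Emit:
jog_arm(series="40 0 0 0 1; 40 0 0 0 1; 0 0 0 0 1")

```text
t: 0.45
tcp_pos: [0.6241, 0.088, 0.2308]
eef_rot: [-0.002, 0.704, 0.71, 0.001]
ft_force: [-0.7, 0.3, 0.5]
gripper_width: 0.0857
finger_force: 0.0
```

Run:
```python
from h import *
s,_=snap("w1");print(s["t"],s["tcp_pos"])
```

```text
0.45 [0.6240659  0.08795552 0.23083159]
```

Emit:
jog_arm(series="-50 -30 0 0 1; -50 -40 0 0 1; -50 -40 0 0 1; -50 -40 0 0 1; -40 -30 0 0 1")

```text
t: 1.0
tcp_pos: [0.4736, -0.1223, 0.2313]
eef_rot: [0.0, 0.708, 0.707, -0.0]
ft_force: [1.1, -1.6, 0.2]
gripper_width: 0.0853
finger_force: 0.0
```

Emit:
jog_arm(series="0 0 0 0 1;0 0 0 0 1")

```text
t: 1.2
tcp_pos: [0.4749, -0.1217, 0.2316]
eef_rot: [0.0, 0.709, 0.706, 0.0]
ft_force: [0.4, 0.3, 0.1]
gripper_width: 0.0853
finger_force: 0.0
```

Run:
```python
from h import *
s,_=snap("w2");print(s["t"],s["tcp_pos"])
```

```text
1.2 [ 0.47485012 -0.12174791  0.23156943]
```

Emit:
jog_arm(series="-40 20 0 0 1; -40 20 0 0 1; -40 20 0 0 1; 0 0 0 0 1; 0 0 0 0 1")

```text
t: 1.75
tcp_pos: [0.5366, -0.2397, 0.2304]
eef_rot: [-0.001, 0.707, 0.707, -0.0]
ft_force: [-0.4, 0.6, 0.4]
gripper_width: 0.0848
finger_force: 0.0
```

Run:
```python
from h import *
s,c=snap("w3");print(s["t"],s["tcp_pos"])
a=cv2.imread("pics/w1.png");b=cv2.imread("pics/w2.png")
o=np.zeros((600,800,3),np.uint8)
for i,im in enumerate((a,b)): o[:300,i*400:(i+1)*400]=cv2.resize(im,(400,300))
o[300:,:400]=cv2.resize(c,(400,300))
o[300:,400:]=cv2.resize(get_image("scene")[:,:,::-1],(400,300))
cv2.imwrite("pics/m1.png",o)
```

```text
1.75 [ 0.53655806 -0.23967701  0.23039372]
```

View pics/m1.png

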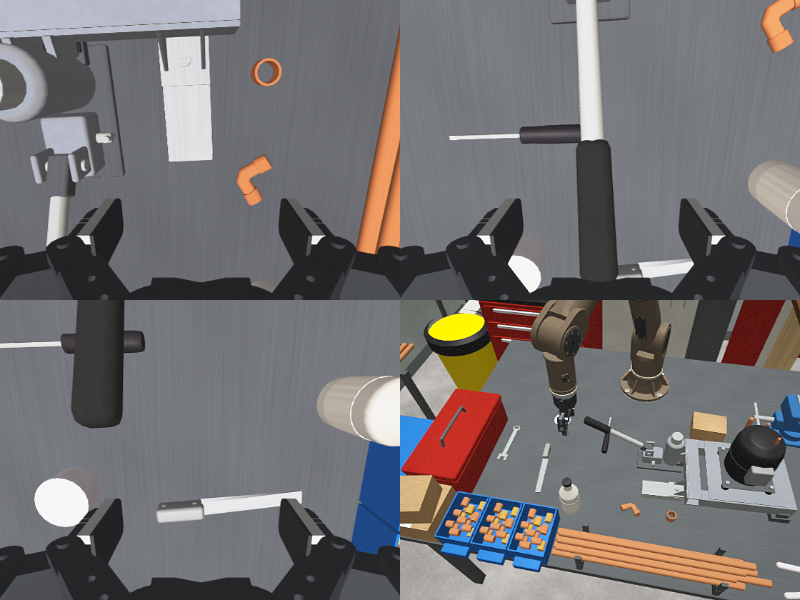

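Run:
```python
from h import *
I={n:cv2.imread(f"pics/{n}.png") for n in("wrist0","w1","w2","w3")}
o=np.zeros((600,800,3),np.uint8)
for k,(n,x,y,w,h) in enumerate([("w1",218,75,88,100),("w1",218,160,88,100),("w2",205,190,176,200),("wrist0",216,0,88,100),("wrist0",216,60,88,100),("w3",60,0,176,200)]):
    r,c=divmod(k,3);o[r*300:r*300+300,c*266:c*266+264]=cv2.resize(I[n][y:y+h,x:x+w],(264,300),interpolation=cv2.INTER_CUBIC)
cv2.imwrite("pics/m2.png",o)
```

```text
(no output)
```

View pics/m2.png

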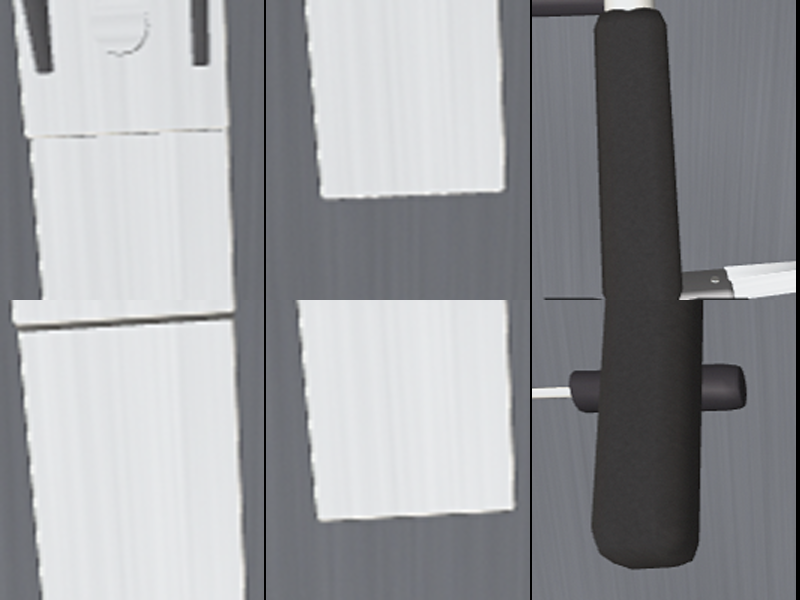

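```bash
cat > rig.py <<'E'
from h import *
c0=cam("wrist",dict(eef_rot=[-4.82398490e-04,7.07126571e-01,7.07086581e-01,-5.88581957e-04],tcp_pos=[6.24521025e-01,-5.65990891e-05,2.30548813e-01]))
c1=wc("w1")
FL,e1=tri([(c1,(236.3,225.7)),(c0,(233.3,133.3))])
FR,e2=tri([(c1,(297,223.3)),(c0,(298.3,129.7))])
# foot edge: front edge of sole to foot 100mm
EL,e3=tri([(c1,(228,120.3)),(c0,(222.7,9.3))])
ER,e4=tri([(c1,(294,118)),(c0,(294,5.7))])
if __name__=="__main__":
    for n,p,e in (("FL",FL,e1),("FR",FR,e2),("EL",EL,e3),("ER",ER,e4)): print(n,p.round(4),np.round(e,4))
    z=.028
    P=[plane(c,p,z)[:2] for c,p in [(c1,(236.3,225.7)),(c1,(297,223.3)),(c0,(233.3,133.3)),(c0,(298.3,129.7)),(c1,(228,120.3)),(c1,(294,118))]];print(np.round(P,4))
    print("w/len",np.linalg.norm(P[1]-P[0]),np.linalg.norm(P[3]-P[2]),np.linalg.norm((P[4]+P[5]-P[0]-P[1])/2))
    d=(P[4]+P[5]-P[0]-P[1])/2;print("yaw",np.arctan2(-d[0],d[1]),[np.arctan2(*(P[i+1]-P[i])[::-1]) for i in(0,2,4)])
    s3=wc("w3");s2=wc("w2")
    print("grip outer",plane(s3,(135,176),.225),"inner",plane(s2,(271,198),.16))
E
python3 rig.py
```

```text
FL [0.5806 0.0504 0.0267] [0.0002 0.0002]
FR [0.6399 0.0536 0.0276] [0.0001 0.0001]
EL [0.5763 0.1506 0.0324] [0.0001 0.0001]
ER [0.635  0.153  0.0329] [0. 0.]
[[0.5806 0.0508]
 [0.6398 0.0538]
 [0.5809 0.0505]
 [0.64   0.0537]
 [0.5755 0.1504]
 [0.6351 0.1529]]
w/len 0.05931084013519734 0.05919295872313595 0.09952806284440711
yaw 0.04879230265206201 [np.float64(0.04960430661503498), np.float64(0.05356921047945039), np.float64(0.04184864109498391)]
grip outer [ 0.47764363 -0.1937102   0.225     ] inner [ 0.46898083 -0.10055101  0.16      ]
```

Emit:
jog_arm(series="25 -16 0 0 0;25 -16 0 0 0;25 -16 0 0 0;25 -16 0 0 0;0 0 0 0 0")

```text
t: 2.35
tcp_pos: [0.4698, -0.135, 0.2316]
eef_rot: [-0.001, 0.705, 0.709, 0.0]
ft_force: [0.8, 0.5, -0.1]
gripper_width: 0.0123
finger_force: 0.0
```

Emit:
jog_arm(series="0 0 10 0 0;0 0 10 0 0;0 0 0 0 0")

```text
t: 2.65
tcp_pos: [0.4708, -0.1403, 0.2095]
eef_rot: [-0.001, 0.707, 0.707, -0.001]
ft_force: [-0.1, -0.2, -0.2]
gripper_width: 0.0001
finger_force: 0.0
```

Emit:
jog_arm(series="0 0 15 0 0;-12 0 22 0 0;-9 0 20 0 0;-6 0 20 0 0;-4 0 20 0 0")

```text
t: 3.15
tcp_pos: [0.4736, -0.171, 0.1141]
eef_rot: [0.001, 0.707, 0.707, 0.001]
ft_force: [3.6, 5.5, 8.6]
gripper_width: -0.0001
finger_force: 4.8
```

Emit:
jog_arm(series="-2 0 17 0 0;-1 0 17 0 0;0 0 8 0 0;0 0 0 0 0")

```text
t: 3.55
tcp_pos: [0.4735, -0.1743, 0.0719]
eef_rot: [0.001, 0.707, 0.707, 0.001]
ft_force: [1.5, 2.0, 10.4]
gripper_width: 0.0001
finger_force: 4.7
```

Emit:
jog_arm(series="0 0 4 0 0;0 0 2 0 0;0 0 0 0 0")

```text
t: 3.85
tcp_pos: [0.4735, -0.1742, 0.0667]
eef_rot: [0.001, 0.707, 0.707, 0.001]
ft_force: [1.6, 3.2, 10.8]
gripper_width: -0.0
finger_force: 5.0
```

Emit:
jog_arm(series="0 0 2 0 0;0 0 1 0 0;0 0 0 0 0")

```text
t: 4.15
tcp_pos: [0.4736, -0.1741, 0.0642]
eef_rot: [0.001, 0.707, 0.707, 0.001]
ft_force: [-0.3, 4.0, 14.8]
gripper_width: 0.0003
finger_force: 7.1
```

Emit:
jog_arm(series="0 0 1 0 0;0 0 1 0 0;0 0 0 0 0")

```text
t: 4.45
tcp_pos: [0.4737, -0.1741, 0.0638]
eef_rot: [0.001, 0.707, 0.707, 0.001]
ft_force: [-6.4, 6.5, 40.0]
gripper_width: -0.0
finger_force: 19.6
```

Emit:
jog_arm(series="0 0 1 0 0;0 0 0 0 0")

```text
t: 4.65
tcp_pos: [0.4737, -0.1741, 0.0637]
eef_rot: [0.001, 0.707, 0.707, 0.002]
ft_force: [-10.5, 6.4, 53.1]
gripper_width: -0.0
finger_force: 26.1
```

Emit:
jog_arm(series="0 0 -20 0 0;3 0 -20 0 0;4 0 -20 0 0;5 0 -20 0 0;6 0 -20 0 0")

```text
t: 5.15
tcp_pos: [0.4716, -0.1568, 0.1609]
eef_rot: [-0.0, 0.708, 0.707, -0.0]
ft_force: [-0.3, 1.4, 0.7]
gripper_width: -0.0001
finger_force: 0.7
```

Emit:
jog_arm(series="7 0 -20 0 0;9 0 -20 0 0;0 0 -10 0 0;0 0 0 0 0;0 0 0 0 0")

```text
t: 5.65
tcp_pos: [0.4713, -0.1408, 0.2095]
eef_rot: [-0.0, 0.707, 0.707, -0.0]
ft_force: [1.0, 0.4, 0.3]
gripper_width: -0.0002
finger_force: 0.0
```

Run:
```python
from h import *
s=get_state();print(s["tcp_pos"],s["ft_force"]);get_image("wrist");cv2.imwrite("pics/s1.png",get_image("scene")[:,:,::-1])
```

```text
[ 0.47131347 -0.1407622   0.20953448] [0.98190274 0.41218142 0.32857384]
```

Emit:
jog_arm(series="0 0 15 0 0;-12 0 22 0 0;-9 0 20 0 0;-6 0 20 0 0;-4 0 20 0 0")

```text
t: 6.25
tcp_pos: [0.4731, -0.1704, 0.1127]
eef_rot: [0.001, 0.707, 0.707, 0.001]
ft_force: [2.6, 6.8, 9.2]
gripper_width: 0.0002
finger_force: 4.8
```

Emit:
jog_arm(series="-2 0 17 0 0;-1 0 17 0 0;0 0 11 0 0;0 0 4 0 0;0 0 0 0 0")

```text
t: 6.75
tcp_pos: [0.4731, -0.1735, 0.0645]
eef_rot: [0.0, 0.707, 0.707, 0.001]
ft_force: [1.3, 4.8, 11.8]
gripper_width: -0.0002
finger_force: 5.2
```

Emit:
jog_arm(series="0 0 2 0 0;0 0 0 0 0;0 0 0 0 0")

```text
t: 7.05
tcp_pos: [0.4732, -0.1734, 0.064]
eef_rot: [0.001, 0.707, 0.707, 0.001]
ft_force: [-4.6, 6.3, 31.9]
gripper_width: -0.0
finger_force: 15.9
```

Emit:
jog_arm(series="0 0 1 0 0;0 0 0 0 0")

```text
t: 7.25
tcp_pos: [0.4733, -0.1734, 0.0639]
eef_rot: [0.001, 0.707, 0.707, 0.002]
ft_force: [-7.2, 8.0, 44.3]
gripper_width: 0.0001
finger_force: 22.2
```

Emit:
jog_arm(series="0 0 -20 0 0;3 0 -20 0 0;4 0 -20 0 0;5 0 -20 0 0;6 0 -20 0 0")

```text
t: 7.75
tcp_pos: [0.4709, -0.1563, 0.1614]
eef_rot: [-0.001, 0.708, 0.707, -0.0]
ft_force: [0.1, 1.6, 1.9]
gripper_width: -0.0001
finger_force: 0.7
```

Emit:
jog_arm(series="7 0 -20 0 0;9 0 -20 0 0;0 0 -9 0 0;0 0 0 0 0;0 0 0 0 0")

```text
t: 8.25
tcp_pos: [0.471, -0.1407, 0.2093]
eef_rot: [-0.0, 0.707, 0.707, -0.0]
ft_force: [-0.0, -0.8, 0.2]
gripper_width: 0.0
finger_force: 0.0
```

Emit:
jog_arm(series="0 0 15 0 0;-12 0 22 0 0;-9 0 20 0 0;-6 0 20 0 0;-4 0 20 0 0")

```text
t: 8.75
tcp_pos: [0.4728, -0.1706, 0.1123]
eef_rot: [0.0, 0.707, 0.707, 0.001]
ft_force: [3.8, 7.8, 8.9]
gripper_width: 0.0001
finger_force: 4.8
```

Emit:
jog_arm(series="-2 0 17 0 0;-1 0 17 0 0;0 0 11 0 0;0 0 4 0 0;0 0 0 0 0")

```text
t: 9.25
tcp_pos: [0.4727, -0.1736, 0.0643]
eef_rot: [0.0, 0.707, 0.707, 0.001]
ft_force: [0.8, 4.4, 12.0]
gripper_width: -0.0
finger_force: 6.1
```

Emit:
jog_arm(series="0 0 2 0 0;0 0 1 0 0;0 0 0 0 0")

```text
t: 9.55
tcp_pos: [0.4729, -0.1736, 0.0638]
eef_rot: [0.001, 0.707, 0.707, 0.001]
ft_force: [-9.6, 8.5, 49.9]
gripper_width: -0.0001
finger_force: 24.9
```

Emit:
jog_arm(series="0 0 -20 0 0;3 0 -20 0 0;4 0 -20 0 0;5 0 -20 0 0;6 0 -20 0 0")

```text
t: 10.05
tcp_pos: [0.4706, -0.1566, 0.1609]
eef_rot: [-0.001, 0.708, 0.707, -0.001]
ft_force: [-0.4, 1.4, 0.7]
gripper_width: -0.0004
finger_force: 0.7
```

Emit:
jog_arm(series="7 0 -20 0 0;9 0 -20 0 0;0 0 -20 0 0;0 0 -20 0 1;0 20 -20 0 1")

```text
t: 10.55
tcp_pos: [0.4893, -0.1409, 0.2608]
eef_rot: [-0.001, 0.708, 0.706, -0.001]
ft_force: [0.6, -0.6, 0.1]
gripper_width: 0.0283
finger_force: 0.0
```

Emit:
jog_arm(series="-20 35 0 0 1;-40 30 0 0 1;-40 10 0 0 1;-40 0 0 0 1;-20 0 0 0 1")

```text
t: 11.05
tcp_pos: [0.5649, -0.305, 0.2589]
eef_rot: [-0.001, 0.709, 0.705, -0.002]
ft_force: [-0.1, -0.2, -0.9]
gripper_width: 0.0855
finger_force: 0.0
```

Emit:
jog_arm(series="0 0 0 0 1;0 0 0 0 1")

```text
t: 11.25
tcp_pos: [0.5658, -0.3003, 0.2596]
eef_rot: [-0.001, 0.708, 0.707, -0.0]
ft_force: [-0.0, 0.4, -0.6]
gripper_width: 0.0856
finger_force: 0.0
```

Run:
```python
from h import *
s,c=snap("w4");print(s["t"],s["tcp_pos"])
b=get_image("scene")[:,:,::-1];cv2.imwrite("pics/sc4.png",b)
o=np.zeros((600,800,3),np.uint8)
o[:300,:400]=cv2.resize(c,(400,300));o[:300,400:]=cv2.resize(b,(400,300))
g=cv2.imread("pics/w3.png")
o[300:,:400]=cv2.resize(g[230:350,200:440],(400,200)).repeat(1,0) if 0 else cv2.resize(g[220:400,200:440],(400,300))
o[300:,400:]=cv2.resize(cv2.imread("pics/w2.png")[240:420,320:560],(400,300))
cv2.imwrite("pics/m3.png",o)
```

```text
11.25 [ 0.56584081 -0.30034772  0.25958683]
```

View pics/m3.png

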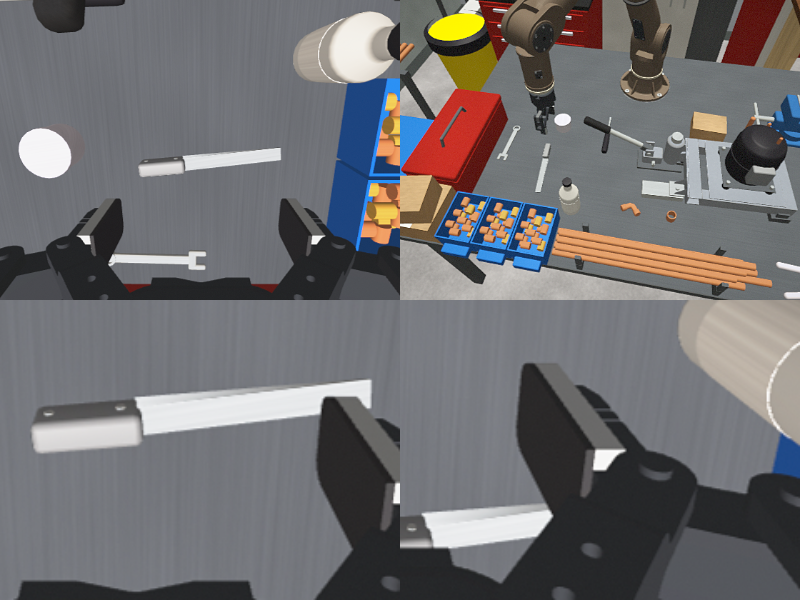

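Run:
```python
from h import *
a=cv2.imread("pics/w4.png")[190:260,180:420];b=cv2.imread("pics/w3.png")[250:340,205:445]
o=np.vstack([cv2.resize(a,None,fx=3.333,fy=3.333,interpolation=2),cv2.resize(b,None,fx=3.333,fy=3.333,interpolation=2)]);print(o.shape)
cv2.imwrite("pics/m4.png",o)
```

```text
(533, 800, 3)
```

View pics/m4.png

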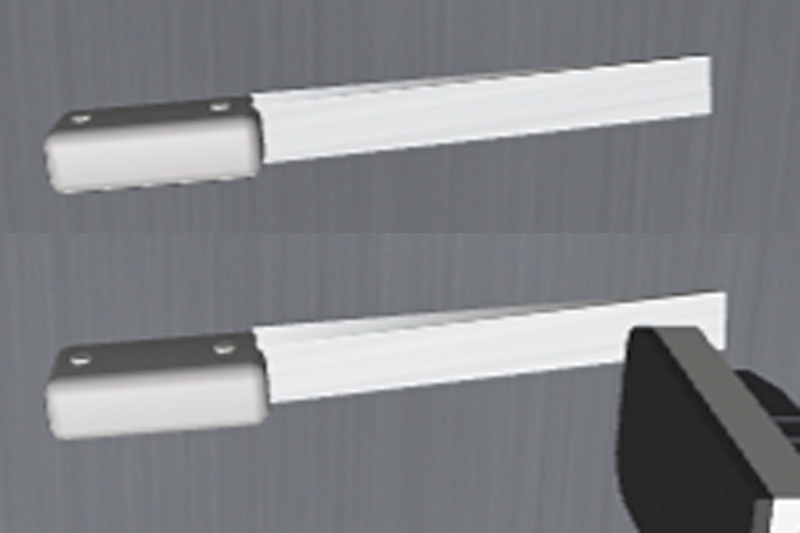

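Run:
```python
from h import *
c4,c3=wc("w4"),wc("w3")
q4=lambda x,y:(c4,(180+x/3.3333,190+y/3.3333)); q3=lambda x,y:(c3,(205+x/3.3333,250+y/3.3333))
for n,a,b in [("riv rear",(80,118),(80,126)),("riv front",(219,105),(224,116)),("tip +y",(709,57),(724,59)),("top rear -y",(66,192),(66,205)),("top front -y",(258,178),(266,185)),("blade root -y",(266,162),(274,171))]:
    p,e=tri([q4(*a),q3(*b)]);print(n,p.round(4),np.round(e[0],4))
tp=plane(*q4(709,57),.003);tm=plane(*q4(711,113),.003);print("tip",tp,tm)
r0=plane(*q4(66,192),.028);r1=plane(*q4(258,180),.028);print("top -y edge",r0,r1)
s0=plane(*q4(80,118),.015);s1=plane(*q4(219,105),.015);print("rivets",s0,s1)
t=(tp+tm)/2; print(np.arctan2(s1[1]-s0[1],s1[0]-s0[0]),np.arctan2(r1[1]-r0[1],r1[0]-r0[0]))
print(proj(c4,[.5,-.36,.03]))
```

```text
riv rear [ 0.4811 -0.3504  0.0154] 0.0
riv front [ 0.5272 -0.3448  0.0196] 0.0
tip +y [ 6.905e-01 -3.341e-01 -1.000e-04] 0.0
top rear -y [ 0.4774 -0.372   0.0267] 0.0001
top front -y [ 0.5399 -0.37    0.0185] 0.0007
blade root -y [ 0.5426 -0.3638  0.0205] 0.0005
tip [ 0.68958219 -0.3333253   0.003     ] [ 0.6918616  -0.35289624  0.003     ]
top -y edge [ 0.47780102 -0.37153886  0.028     ] [ 0.53994641 -0.36749905  0.028     ]
rivets [ 0.48096777 -0.35057145  0.015     ] [ 0.52677714 -0.34617543  0.015     ]
0.09567035653604991 0.06491435396650723
[219.58631958 238.07788091]
```

Emit:
jog_arm(series="-30 -30 0 0 1;-29 -30 0 0 1;0 0 0 0.148 1;0 0 0 0.148 1;0 0 0 0.148 1")

```text
t: 11.85
tcp_pos: [0.5068, -0.3578, 0.2613]
eef_rot: [-0.0, 0.847, 0.532, 0.0]
ft_force: [-0.3, 0.2, 0.3]
gripper_width: 0.0854
finger_force: 0.0
```

Emit:
jog_arm(series="0 0 0 0.148 1;0 0 0 0.148 1;0 0 0 0.148 1;0 0 0 0.148 1;0 0 0 0.148 1")

```text
t: 12.35
tcp_pos: [0.5071, -0.3574, 0.2612]
eef_rot: [-0.0, 0.982, 0.19, 0.0]
ft_force: [-0.2, 0.4, -0.3]
gripper_width: 0.0852
finger_force: 0.0
```

Emit:
jog_arm(series="0 0 0 0.148 1;0 0 0 0.148 1;0 0 40 0 1;0 0 40 0 1;0 0 0 0 1")

```text
t: 12.85
tcp_pos: [0.5047, -0.3552, 0.1765]
eef_rot: [-0.003, 0.999, 0.047, -0.003]
ft_force: [-0.3, 1.2, -1.1]
gripper_width: 0.0851
finger_force: 0.0
```

Run:
```python
from h import *
s,c=snap("w5");print(s["t"],s["tcp_pos"],T(s)[:3,:3].round(3),s["joint_pos"])
cv2.imwrite("pics/m5.png",c)
```

```text
12.85 [ 0.50465405 -0.35516221  0.17654762] [[ 0.996  0.093 -0.007]
 [ 0.093 -0.996  0.005]
 [-0.007 -0.006 -1.   ]] [ 0.19972649  0.50143697  0.4844994   1.68198996 -0.2637884   1.03274172
 -0.70599183]
```

View pics/m5.png

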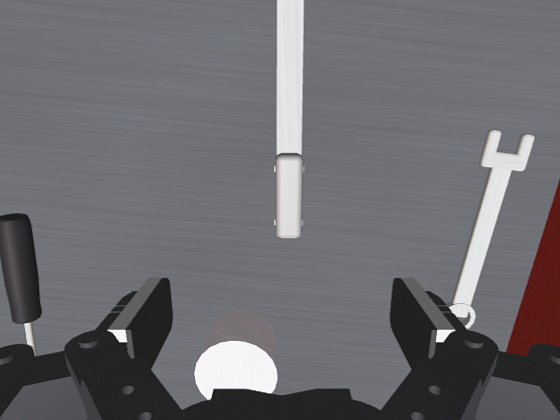

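Run:
```python
from h import *
c=wc("w5");s=json.load(open("pics/w5.json"))
a=plane(c,(289,238),.027);b=plane(c,(289,154),.03);m=(a+b)/2;t=plane(c,(290.5,1),.01)
print(a,b,m,np.arctan2(t[1]-m[1],t[0]-m[0]));print("tool delta",(T(s)[:3,:3].T@(m-s["tcp_pos"])*1000).round(1))
```

```text
[ 0.47167896 -0.36309772  0.027     ] [ 0.54136709 -0.35613829  0.03      ] [ 0.50652302 -0.359618    0.0285    ] 0.08938403418422747
tool delta [  2.4   5.5 148. ]
```

Emit:
jog_arm(series="1 3 40 0 1;0 0 40 0 1;0 0 40 0 1;0 0 0 0 1;0 0 0 0 1")

```text
t: 13.4
tcp_pos: [0.5089, -0.3624, 0.0634]
eef_rot: [0.0, 0.999, 0.046, 0.001]
ft_force: [0.2, -0.3, 0.7]
gripper_width: 0.0851
finger_force: 0.0
```

Emit:
jog_arm(series="-2 -3 20 0 1;0 0 20 0 1;0 0 10 0 1;0 0 6 0 1;0 0 0 0 1")

```text
t: 13.9
tcp_pos: [0.5062, -0.3596, 0.0063]
eef_rot: [0.0, 0.999, 0.045, 0.001]
ft_force: [-0.0, 0.9, -0.1]
gripper_width: 0.0854
finger_force: 0.0
```

Emit:
jog_arm(series="0 0 0 0 0;0 0 0 0 0;0 0 0 0 0;0 0 0 0 0;0 0 0 0 0", grip_force=70)

```text
t: 14.4
tcp_pos: [0.5059, -0.3594, 0.0058]
eef_rot: [0.0, 0.999, 0.045, 0.0]
ft_force: [-0.1, -0.2, 2.4]
gripper_width: 0.0206
finger_force: 69.2
```

Emit:
jog_arm(series="0 0 -20 0 0;0 0 -45 0 0;0 0 -50 0 0;0 0 -50 0 0;0 0 -50 0 0")

```text
t: 14.9
tcp_pos: [0.5049, -0.3587, 0.222]
eef_rot: [-0.0, 0.999, 0.045, -0.0]
ft_force: [1.2, -0.5, -1.9]
gripper_width: 0.0207
finger_force: 68.8
```

Emit:
jog_arm(series="0 0 -45 0 0;0 0 0 -0.139 0;0 0 0 -0.139 0;0 0 0 -0.139 0;0 0 0 -0.139 0")

```text
t: 15.4
tcp_pos: [0.5051, -0.3588, 0.265]
eef_rot: [-0.0, 0.947, 0.321, -0.0]
ft_force: [-0.0, -0.2, -2.9]
gripper_width: 0.0206
finger_force: 68.9
```

Emit:
jog_arm(series="0 0 0 -0.139 0;0 0 0 -0.139 0;0 0 0 -0.139 0;0 0 0 -0.139 0;0 0 0 -0.139 0")

```text
t: 15.9
tcp_pos: [0.5051, -0.3589, 0.2648]
eef_rot: [-0.0, 0.782, 0.624, -0.0]
ft_force: [0.3, 0.1, -2.7]
gripper_width: 0.0207
finger_force: 68.9
```

Emit:
jog_arm(series="0 0 0 -0.139 0;0 0 0 -0.139 0;0 10 0 0 0;0 10 0 0 0;0 0 0 0 0")

```text
t: 16.4
tcp_pos: [0.5276, -0.3571, 0.2648]
eef_rot: [-0.0, 0.69, 0.724, 0.0]
ft_force: [-0.1, 0.1, -3.4]
gripper_width: 0.0208
finger_force: 68.9
```

Emit:
jog_arm(series="20 20 0 0 0;40 25 0 0 0;45 25 0 0 0;45 20 0 0 0;45 12 0 0 0")

```text
t: 16.9
tcp_pos: [0.6185, -0.1572, 0.2649]
eef_rot: [0.0, 0.69, 0.724, 0.0]
ft_force: [1.2, 0.2, -2.0]
gripper_width: 0.0206
finger_force: 68.9
```

Emit:
jog_arm(series="45 0 0 0 0;30 0 0 0 0;10 0 0 0 0;0 0 0 0 0;0 0 0 0 0")

```text
t: 17.4
tcp_pos: [0.6131, -0.0764, 0.2653]
eef_rot: [0.0, 0.69, 0.723, -0.0]
ft_force: [-0.7, -0.4, -2.3]
gripper_width: 0.0207
finger_force: 68.9
```

Emit:
jog_arm(series="0 3 40 0 0;0 0 45 0 0;0 0 45 0 0;0 0 45 0 0;0 0 30 0 0")

```text
t: 17.9
tcp_pos: [0.6145, -0.0775, 0.0572]
eef_rot: [-0.001, 0.691, 0.723, -0.002]
ft_force: [-0.8, 0.5, -1.3]
gripper_width: 0.0206
finger_force: 68.8
```

Emit:
jog_arm(series="0 0 5 0 0;0 0 0 0 0;0 0 0 0 0")

```text
t: 18.2
tcp_pos: [0.6175, -0.0758, 0.0572]
eef_rot: [0.001, 0.69, 0.724, 0.001]
ft_force: [-0.6, 0.4, -2.4]
gripper_width: 0.0207
finger_force: 68.9
```

Run:
```python
from h import *
s,c=snap("w6");print(s["t"],s["tcp_pos"],s["ft_force"],T(s)[:3,:3].round(4))
b=get_image("side")[:,:,::-1];d=get_image("scene")[:,:,::-1]
o=np.zeros((600,800,3),np.uint8)
o[:,:400]=cv2.resize(c[0:300,180:380],(400,600),interpolation=2)
o[:300,400:]=cv2.resize(b[140:260,190:350],(400,300),interpolation=2)
o[300:,400:]=cv2.resize(d[180:300,280:440],(400,300),interpolation=2)
cv2.imwrite("pics/m6.png",o)
```

```text
18.2 [ 0.61752976 -0.07583374  0.05721425] [-0.64553162  0.44569519 -2.44850162] [[-4.740e-02  9.989e-01  3.000e-03]
 [ 9.989e-01  4.740e-02 -6.000e-04]
 [-8.000e-04  2.900e-03 -1.000e+00]]
```

View pics/m6.png

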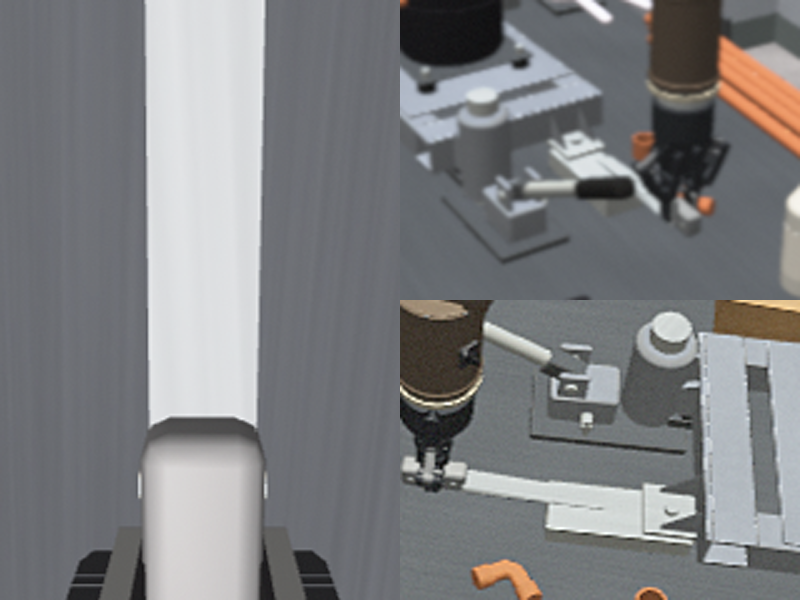

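Emit:
jog_arm(series="0 -1 10 0 0;0 0 8 0 0;0 0 2 0 0;0 0 0 0 0;0 0 0 0 0")

```text
t: 18.85
tcp_pos: [0.6149, -0.0746, 0.0352]
eef_rot: [-0.0, 0.689, 0.724, -0.0]
ft_force: [-0.7, -0.8, -1.5]
gripper_width: 0.0207
finger_force: 69.1
```

Emit:
jog_arm(series="0 0 1 0 0;0 0 1 0 0;0 0 0 0 0;0 0 0 0 0")

```text
t: 19.25
tcp_pos: [0.6153, -0.0748, 0.0337]
eef_rot: [0.0, 0.69, 0.724, 0.0]
ft_force: [-1.1, -0.8, 4.2]
gripper_width: 0.0207
finger_force: 69.8
```

Emit:
jog_arm(series="0 1 -0.3 0 0;10 0 0 0 0;15 0 0 0 0;15 0 0 0 0;0 0 0 0 0")

```text
t: 19.75
tcp_pos: [0.6154, -0.0319, 0.0343]
eef_rot: [0.0, 0.689, 0.725, 0.001]
ft_force: [0.2, 3.9, 4.6]
gripper_width: 0.0207
finger_force: 70.0
```

Emit:
jog_arm(series="10 0 0 0 0;10 0 0 0 0;10 0 0 0 0;0 0 0 0 0;0 0 0 0 0")

```text
t: 20.25
tcp_pos: [0.6143, -0.0038, 0.0346]
eef_rot: [0.001, 0.69, 0.724, 0.001]
ft_force: [0.5, 0.6, 8.3]
gripper_width: 0.0209
finger_force: 70.4
```

Run:
```python
from h import *
s,c=snap("w7");print(s["t"],s["tcp_pos"],s["ft_force"],s["moment"],T(s)[:3,:3].round(4))
d=get_image("scene")[:,:,::-1]
o=np.zeros((600,800,3),np.uint8)
o[:,:400]=cv2.resize(c[0:300,180:380],(400,600),interpolation=2)
o[:300,400:]=cv2.resize(d[200:296,300:428],(400,300),interpolation=2)
cv2.imwrite("pics/m7.png",o)
```

```text
20.25 [ 0.61432203 -0.0038337   0.03464288] [0.47355972 0.58446964 8.3305521 ] [ 0.50686058 -0.03151716  0.0151837 ] [[-4.920e-02  9.988e-01  3.400e-03]
 [ 9.988e-01  4.920e-02  6.000e-04]
 [ 4.000e-04  3.400e-03 -1.000e+00]]
```

View pics/m7.png

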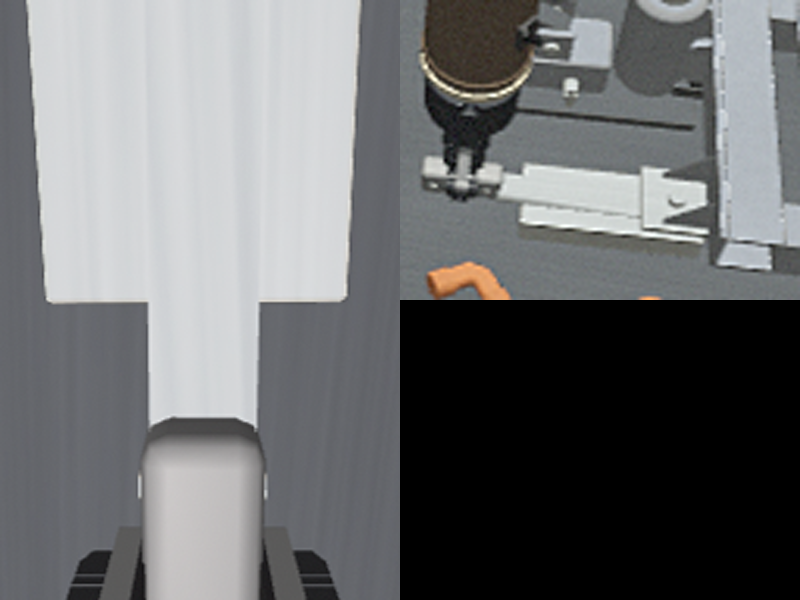

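Run:
```python
from h import *
c=wc("w7");f=lambda x,y,z:plane(c,(180+x/2,y/2),z)[:2]
L=[f(47,300,.028),f(27,0,.028)];Rr=[f(347,300,.028),f(360,0,.028)]
ang=lambda a,b:np.arctan2(-(b-a)[0],(b-a)[1])
print(L,Rr,ang(*L),ang(*Rr),np.linalg.norm(Rr[0]-L[0]),np.linalg.norm(Rr[1]-L[1]))
# blade edges bottom at root (thickness ~14) & top where visible
m=(f(148,420,.042)+f(258,420,.042))/2;m2=(f(148,300,.040)+f(258,300,.040))/2;print(m,m2)
g=(f(142,480,.056)+f(265,480,.056))/2;print(g, "mid",(L[0]+Rr[0])/2,(L[1]+Rr[1])/2)
im=cv2.imread("pics/w7.png").astype(int)[:,:,1]
for r in (10,40,80,120,140):
    d=np.abs(np.diff(cv2.GaussianBlur(im[r-3:r+4].mean(0,keepdims=True).astype(np.float32),(5,1),0)[0]));print(r,[(i,round(float(d[i]),1)) for i in range(180,380) if d[i]>1.2 and d[i]==d[max(i-2,0):i+3].max()])
```

```text
[array([0.58072028, 0.05080024]), array([0.57764732, 0.10382059])] [array([0.64035805, 0.05368453]), array([0.63718725, 0.10679054])] 0.05789323948113043 0.05963611551082633 0.05970747798225987 0.059613956293853326
[0.61265925 0.0313736 ] [0.61157772 0.05355535]
[0.61300795 0.02440912] mid [0.61053916 0.05224239] [0.60741729 0.10530556]
10 [(193, 41.8), (252, 2.0), (294, 1.6), (304, 1.8), (314, 1.9), (320, 1.4), (359, 33.7), (366, 1.3)]
40 [(195, 41.0), (252, 2.5), (295, 1.8), (305, 1.6), (313, 1.5), (319, 1.4), (357, 37.1)]
80 [(197, 36.0), (253, 2.4), (296, 2.1), (307, 1.6), (355, 37.5)]
120 [(200, 41.9), (254, 1.4), (298, 2.3), (309, 2.4), (353, 38.5)]
140 [(201, 40.6), (229, 1.4), (255, 1.3), (298, 2.3), (308, 3.1), (352, 38.2)]
```

Emit:
jog_arm(series="0 -1 -0.4 -0.008 0;5 0 0 0 0;5 0 0 0 0;5 0 0 0 0;0 0 0 0 0")

```text
t: 20.85
tcp_pos: [0.6119, 0.0095, 0.0349]
eef_rot: [0.001, 0.687, 0.727, 0.0]
ft_force: [0.6, -3.7, 8.9]
gripper_width: 0.0202
finger_force: 70.6
```

Emit:
jog_arm(series="3 0 0 0 0;3 0 0 0 0;0 0 0 0 0")

```text
t: 21.15
tcp_pos: [0.6117, 0.0148, 0.035]
eef_rot: [0.002, 0.687, 0.726, 0.0]
ft_force: [1.2, -4.5, 10.3]
gripper_width: 0.0206
finger_force: 70.6
```

Emit:
jog_arm(series="2 0 0 0 0;2 0 0 0 0;0 0 0 0 0")

```text
t: 21.45
tcp_pos: [0.6115, 0.0184, 0.0351]
eef_rot: [0.002, 0.687, 0.726, 0.0]
ft_force: [0.8, -5.5, 11.5]
gripper_width: 0.0209
finger_force: 70.6
```

Emit:
jog_arm(series="2 0 0 0 0;2 0 0 0 0;0 0 0 0 0")

```text
t: 21.75
tcp_pos: [0.6113, 0.0223, 0.0351]
eef_rot: [0.002, 0.687, 0.726, 0.0]
ft_force: [0.5, -5.7, 10.8]
gripper_width: 0.021
finger_force: 70.7
```

Emit:
jog_arm(series="0 0 -0.5 0 0;2 0 0 0 0;2 0 0 0 0;0 0 0 0 0;0 0 0 0 0")

```text
t: 22.25
tcp_pos: [0.6106, 0.0265, 0.0352]
eef_rot: [0.001, 0.687, 0.726, -0.0]
ft_force: [0.3, -6.2, 9.2]
gripper_width: 0.0208
finger_force: 70.4
```

Emit:
jog_arm(series="2 0 0 0 0;2 0 0 0 0;0 0 0 0 0")

```text
t: 22.55
tcp_pos: [0.6103, 0.0295, 0.0351]
eef_rot: [0.002, 0.688, 0.726, -0.001]
ft_force: [0.2, -9.0, 8.9]
gripper_width: 0.0207
finger_force: 70.5
```

Emit:
jog_arm(series="2 0 0 0 0;2 0 0 0 0;0 0 0 0 0")

```text
t: 22.85
tcp_pos: [0.6101, 0.0325, 0.0351]
eef_rot: [0.002, 0.688, 0.726, -0.001]
ft_force: [0.5, -12.4, 8.8]
gripper_width: 0.0205
finger_force: 70.5
```

Emit:
jog_arm(series="0 0 0 0 0;0 0 0 0 0;0 0 0 0 0;0 0 0 0 0;0 0 0 0 0")

```text
t: 23.35
tcp_pos: [0.6102, 0.0325, 0.0352]
eef_rot: [0.002, 0.688, 0.726, -0.001]
ft_force: [1.0, -11.0, 8.0]
gripper_width: 0.0206
finger_force: 70.5
```

Run:
```python
from h import *
s,c=snap("w8");print(s["t"],s["tcp_pos"],s["ft_force"],s["moment"],T(s)[:3,:3].round(4))
d=get_image("scene")[:,:,::-1];e=get_image("side")[:,:,::-1]
o=np.zeros((600,800,3),np.uint8)
o[:,:400]=cv2.resize(c[0:300,180:380],(400,600),interpolation=2)
o[:300,400:]=cv2.resize(d[200:296,300:428],(400,300),interpolation=2)
o[300:,400:]=cv2.resize(e,(400,300),interpolation=2)
cv2.imwrite("pics/m8.png",o)
```

```text
23.35 [0.61018152 0.03248492 0.0351531 ] [  0.95854007 -10.97525589   8.02301715] [-2.08137814 -0.02524292 -0.00899165] [[-0.0538  0.9986  0.0016]
 [ 0.9985  0.0538 -0.0037]
 [-0.0038  0.0014 -1.    ]]
```

View pics/m8.png

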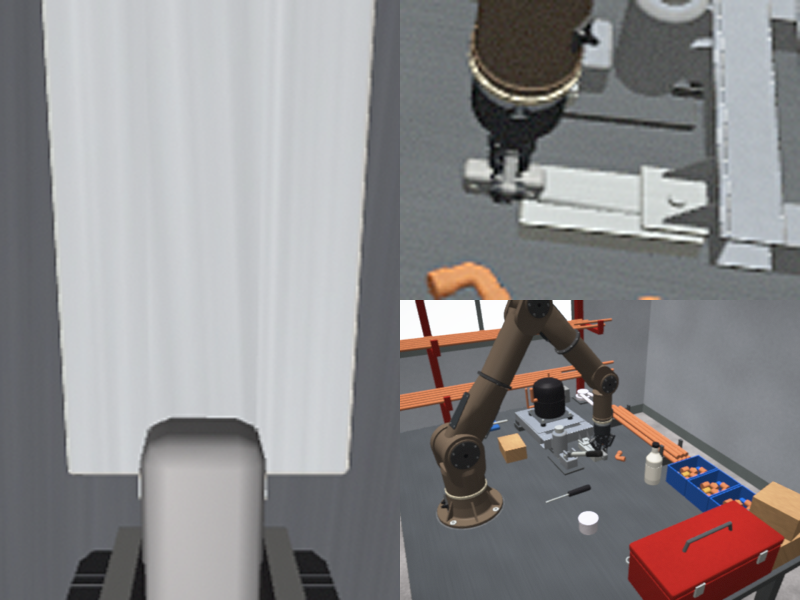

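Emit:
jog_arm(series="-5 0 0 0 0;-5 0 0 0 0;-4 0 0 0 0;0 0 0 0 0;0 0 0 0 0")

```text
t: 24.0
tcp_pos: [0.6106, 0.0255, 0.035]
eef_rot: [-0.001, 0.686, 0.728, 0.002]
ft_force: [-0.9, 6.9, 7.3]
gripper_width: 0.0207
finger_force: 70.3
```

```bash
cat > p.py <<'E'
from h import *
s=get_state();print(s["t"],s["tcp_pos"].round(5),"F",s["ft_force"].round(1),"M",s["moment"].round(2),"pitch",T(s)[2,0].round(4))
E
python3 p.py
```

```text
24.0 [0.61062 0.02554 0.03501] F [-0.9  6.9  7.3] M [1.29 0.04 0.04] pitch 0.0029
```

Emit:
jog_arm(series="0 0 -0.4 0 0;0 0 0 0 0;0 0 0 0 0")

```text
t: 24.3
tcp_pos: [0.6104, 0.0247, 0.0351]
eef_rot: [-0.0, 0.686, 0.728, 0.001]
ft_force: [0.4, 7.0, 4.8]
gripper_width: 0.0209
finger_force: 69.8
```

```bash
python3 p.py
```

```text
24.3 [0.61043 0.02467 0.03506] F [0.4 7.  4.8] M [ 1.32 -0.09 -0.02] pitch 0.0021
```

Emit:
jog_arm(series="0 0 -0.4 0 0;0 0 0 0 0;0 0 0 0 0")

```text
t: 24.6
tcp_pos: [0.6099, 0.0224, 0.0351]
eef_rot: [-0.0, 0.687, 0.727, -0.0]
ft_force: [-0.5, 1.7, 1.6]
gripper_width: 0.0211
finger_force: 69.6
```

```bash
python3 p.py
```

```text
24.6 [0.60989 0.02241 0.03514] F [-0.5  1.7  1.6] M [ 0.6  -0.09  0.04] pitch 0.0001
```

Emit:
jog_arm(series="0 0 -0.4 0 0;0 0 0 0 0;0 0 0 0 0")

```text
t: 24.9
tcp_pos: [0.6096, 0.0214, 0.0353]
eef_rot: [-0.0, 0.687, 0.727, -0.001]
ft_force: [-0.2, -0.7, -1.6]
gripper_width: 0.0207
finger_force: 69.1
```

```bash
python3 p.py
```

```text
24.9 [0.6096  0.02139 0.03533] F [-0.2 -0.7 -1.6] M [-0.01  0.07  0.04] pitch -0.0007
```

Emit:
jog_arm(series="-20 0 -0.6 0 0;-25 0 0 0 0;-25 0 0 0 0;-22 0 0 0 0;0 0 0 0 0")

```text
t: 25.4
tcp_pos: [0.6148, -0.0753, 0.0361]
eef_rot: [0.001, 0.689, 0.725, -0.001]
ft_force: [-0.1, -0.5, -0.7]
gripper_width: 0.0207
finger_force: 69.0
```

Emit:
jog_arm(series="0 0 0 0 0;0 0 0 0 0;0 0 0 0 0")

```text
t: 25.7
tcp_pos: [0.6153, -0.0684, 0.0362]
eef_rot: [-0.0, 0.686, 0.727, 0.0]
ft_force: [0.8, -0.2, -1.0]
gripper_width: 0.0206
finger_force: 69.0
```

```bash
python3 p.py
```

```text
25.7 [ 0.61526 -0.06843  0.03619] F [ 0.8 -0.2 -1. ] M [-0.07  0.02  0.03] pitch 0.0005
```

Emit:
jog_arm(series="0 0 0.5 0 0;0 0 0 0 0;0 0 0 0 0")

```text
t: 26.0
tcp_pos: [0.6153, -0.0694, 0.0358]
eef_rot: [-0.0, 0.687, 0.727, -0.0]
ft_force: [-0.7, 0.6, -1.9]
gripper_width: 0.0209
finger_force: 69.0
```

```bash
python3 p.py
```

```text
26.0 [ 0.6153  -0.06938  0.03578] F [-0.7  0.6 -1.9] M [-0.09  0.04 -0.01] pitch 0.0
```

Emit:
jog_arm(series="0 0 0.5 0 0;0 0 0 0 0;0 0 0 0 0")

```text
t: 26.3
tcp_pos: [0.6154, -0.0696, 0.0353]
eef_rot: [0.0, 0.687, 0.727, 0.0]
ft_force: [-0.4, 0.2, -1.3]
gripper_width: 0.0211
finger_force: 69.0
```

```bash
python3 p.py
```

```text
26.3 [ 0.61539 -0.0696   0.03534] F [-0.4  0.2 -1.3] M [-0.02  0.04  0.03] pitch 0.0001
```

Emit:
jog_arm(series="0 0 0.3 0 0;0 0 0 0 0;0 0 0 0 0")

```text
t: 26.6
tcp_pos: [0.6154, -0.0696, 0.0351]
eef_rot: [0.0, 0.687, 0.727, 0.0]
ft_force: [0.4, 0.3, -0.1]
gripper_width: 0.0207
finger_force: 69.1
```

```bash
python3 p.py
```

```text
26.6 [ 0.6154  -0.06965  0.03509] F [ 0.4  0.3 -0.1] M [0.07 0.02 0.  ] pitch 0.0
```

Emit:
jog_arm(series="0 0 0.3 0 0;0 0 0 0 0;0 0 0 0 0")

```text
t: 26.9
tcp_pos: [0.6154, -0.0697, 0.0348]
eef_rot: [0.0, 0.687, 0.727, 0.0]
ft_force: [-0.9, 0.3, -0.7]
gripper_width: 0.0209
finger_force: 69.2
```

```bash
python3 p.py
```

```text
26.9 [ 0.61542 -0.0697   0.03482] F [-0.9  0.3 -0.7] M [0.15 0.1  0.05] pitch 0.0
```

Emit:
jog_arm(series="0 0 0.3 0 0;0 0 0 0 0;0 0 0 0 0")

```text
t: 27.2
tcp_pos: [0.6154, -0.0698, 0.0345]
eef_rot: [0.0, 0.687, 0.727, 0.0]
ft_force: [-0.6, -0.2, 2.8]
gripper_width: 0.0208
finger_force: 69.4
```

```bash
python3 p.py
```

```text
27.2 [ 0.61541 -0.06979  0.03451] F [-0.6 -0.2  2.8] M [0.17 0.1  0.08] pitch -0.0001
```

Emit:
jog_arm(series="10 0 -0.5 0 0;20 0 0 0 0;25 0 0 0 0;20 0 0 0 0;10 0 0 0 0")

```text
t: 27.7
tcp_pos: [0.6106, 0.018, 0.0351]
eef_rot: [-0.0, 0.686, 0.728, 0.001]
ft_force: [0.2, -2.0, 3.4]
gripper_width: 0.0208
finger_force: 69.6
```

Emit:
jog_arm(series="3 0 0 0 0;0 0 0 0 0;0 0 0 0 0")

```text
t: 28.0
tcp_pos: [0.6105, 0.0183, 0.035]
eef_rot: [-0.0, 0.687, 0.727, 0.0]
ft_force: [-0.2, 4.3, 4.2]
gripper_width: 0.0209
finger_force: 69.6
```

```bash
python3 p.py
```

```text
28.0 [0.61049 0.01828 0.03504] F [-0.2  4.3  4.2] M [0.77 0.05 0.  ] pitch 0.0007
```

Light preload. Reduce it a touch and continue slowly.

Emit:
jog_arm(series="2 0 -0.3 0 0;2 0 0 0 0;2 0 0 0 0;0 0 0 0 0")

```text
t: 28.4
tcp_pos: [0.61, 0.0238, 0.0352]
eef_rot: [0.0, 0.687, 0.727, -0.0]
ft_force: [-0.3, -2.3, 2.0]
gripper_width: 0.0208
finger_force: 69.6
```

```bash
python3 p.py
```

```text
28.4 [0.61002 0.02378 0.03519] F [-0.3 -2.3  2. ] M [-0.47 -0.08 -0.  ] pitch -0.0004
```

Emit:
jog_arm(series="2 0 0 0 0;0 0 0 0 0;0 0 0 0 0")

```text
t: 28.7
tcp_pos: [0.6099, 0.026, 0.0352]
eef_rot: [0.0, 0.687, 0.727, -0.0]
ft_force: [1.0, -3.6, 1.5]
gripper_width: 0.0203
finger_force: 69.5
```

Emit:
jog_arm(series="2 0 0 0 0;0 0 0 0 0;0 0 0 0 0")

```text
t: 29.0
tcp_pos: [0.6097, 0.028, 0.0352]
eef_rot: [0.0, 0.687, 0.727, -0.0]
ft_force: [0.7, -4.7, 0.8]
gripper_width: 0.0208
finger_force: 69.4
```

Emit:
jog_arm(series="2 0 0 0 0;0 0 0 0 0;0 0 0 0 0")

```text
t: 29.3
tcp_pos: [0.6096, 0.0298, 0.0352]
eef_rot: [0.0, 0.687, 0.727, -0.0]
ft_force: [0.6, -5.2, 1.2]
gripper_width: 0.0205
finger_force: 69.4
```

```bash
python3 p.py
```

```text
29.3 [0.60962 0.02977 0.0352 ] F [ 0.6 -5.2  1.2] M [-1.03 -0.1  -0.04] pitch -0.0004
```

Emit:
jog_arm(series="1.5 0 0 0 0;1.5 0 0 0 0;0 0 0 0 0;0 0 0 0 0")

```text
t: 29.7
tcp_pos: [0.6095, 0.0321, 0.0352]
eef_rot: [0.0, 0.687, 0.727, -0.0]
ft_force: [-0.8, -6.0, 2.3]
gripper_width: 0.0211
finger_force: 69.4
```

Emit:
jog_arm(series="0 0 0 0 0;0 0 0 0 0;0 0 0 0 0;0 0 0 0 0;0 0 0 0 0")

```text
t: 30.2
tcp_pos: [0.6095, 0.0321, 0.0352]
eef_rot: [0.0, 0.687, 0.727, -0.0]
ft_force: [-0.2, -6.9, 1.3]
gripper_width: 0.0208
finger_force: 69.4
```

```bash
python3 p.py
```

```text
30.2 [0.60945 0.03206 0.03519] F [-0.2 -6.9  1.3] M [-1.34 -0.09 -0.03] pitch -0.0011
```

Emit:
jog_arm(series="-5 0 0 0 0;-5 1 0 0.006 0;-2 1.2 0 0 0;0 0 0 0 0;0 0 0 0 0")

```text
t: 30.7
tcp_pos: [0.6124, 0.0218, 0.0352]
eef_rot: [-0.0, 0.689, 0.725, 0.0]
ft_force: [0.4, 1.6, -0.3]
gripper_width: 0.0207
finger_force: 69.4
```

Emit:
jog_arm(series="3 0 0 0 0;3 0 0 0 0;0 0 0 0 0;0 0 0 0 0")

```text
t: 31.1
tcp_pos: [0.6121, 0.0271, 0.0352]
eef_rot: [0.0, 0.689, 0.725, -0.0]
ft_force: [0.1, -2.5, 0.6]
gripper_width: 0.0207
finger_force: 69.3
```

```bash
python3 p.py
```

```text
31.1 [0.61207 0.0271  0.0352 ] F [ 0.1 -2.5  0.6] M [-0.33 -0.11 -0.07] pitch -0.0003
```

Emit:
jog_arm(series="2 0 0 0 0;2 0 0 0 0;0 0 0 0 0;0 0 0 0 0")

```text
t: 31.5
tcp_pos: [0.6118, 0.0306, 0.0352]
eef_rot: [0.0, 0.689, 0.725, -0.0]
ft_force: [0.2, -5.4, 1.0]
gripper_width: 0.0209
finger_force: 69.3
```

```bash
python3 p.py
```

```text
31.5 [0.61183 0.03057 0.03521] F [ 0.2 -5.4  1. ] M [-1.   -0.1  -0.08] pitch -0.0008
```

Centred on the foot now; push 1.5 mm more, then hold and hand in.

Emit:
jog_arm(series="1.5 0 0 0 0;0 0 0 0 0;0 0 0 0 0;0 0 0 0 0;0 0 0 0 0")

```text
t: 32.0
tcp_pos: [0.6118, 0.0317, 0.0352]
eef_rot: [0.0, 0.689, 0.725, -0.0]
ft_force: [0.4, -5.8, 0.1]
gripper_width: 0.0212
finger_force: 69.3
```

```bash
python3 p.py; python3 -c "
from workcell import *
print(sign_off())"
```

```text
32.0 [0.61175 0.03174 0.03519] F [ 0.4 -5.8  0.1] M [-1.19 -0.06  0.01] pitch -0.001
the job is handed in; nothing more can be done
None
```

I gave the jack three full strokes, then slid the taper gauge flat in under the middle of the foot to about 65 mm; it is still gripped there with a light drag of about 6 N, and the job was handed in at 32 s.

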